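# Sweep the offcuts off the mitre-saw wing into the scrap tote

## Robot

A 7-joint arm with a two-finger parallel gripper is mounted at the origin on the work surface. World frame = base frame: x ahead of the robot, y to its left, z up, the work surface at z = 0. Lengths are in m, angles in rad, forces in N, time in s.
With the tool pointing down it reaches from about 0.425 to 0.925 m from the base axis. Payload 6.8 kg.
Tool frame: the origin (TCP) lies midway between the tips of the shut fingers; the grasp point (between the pads) lies 19 mm behind it; z points along the fingers, y is the direction in which the jaws open and shut (so a half turn about z gives the same grasp; the last joint's range is limited). The gripper opens to 85 mm and grips with 20 to 120 N. Pads are 22 mm wide; open, the fingers measure 114 mm over their backs; the gripper's body (76 mm by 85 mm) begins 54 mm behind the grasp point. The pads swing forward as they close: fully open they stand 13 mm farther back than shut.
Start: joints at [1.125, 0.477, 0.022, 1.555, -0.011, 1.109, -0.083], TCP at [0.224, -0.637, 0.207] pointing down, gripper open.
Joint ranges: [-2.96, 2.96], [-0.34, 2.1], [-1.41, 1.46], [0.24, 2.44], [-1.37, 4.51], [0.17, 1.92], [-2.96, 2.96]. Speed limits (rad/s): [2.39, 2.39, 3.14, 3.14, 3.14, 3.14, 3.14].

## Interface

Orientations are given as a unit quaternion [w, x, y, z].
In Python, from station import * gives the robot as it stands. The module is installed in compiled form; this text tells all that it offers.
- The arm moves only by the tool jog_arm, never from a script. Its arguments are lists of equal length, an entry for each row: "dp": the shift along the tool's x, y, z in units of 25 mm (1.0 is 25 mm), a list of three; "angular": the turn, a rotation vector about the tool's x, y, z in units of 5 degrees (1.0 is 5 degrees), a list of three; "claw": the finger opening in mm, from 0 to 85.4. A call has exactly 5 rows; each row is the pose to reach, as a shift and turn from the pose commanded when the call began, along the tool's axes at that moment; what a row does not reach only later rows make up. A row lasts 1/10 s, in which the tool goes at most 50 mm and 8.59 degrees, less where a joint would pass 70% of its speed; a pose out of reach is approached as far as the arm can. A call with a gripper value outside its range is refused whole. The fingers move at their own pace and stop on an object; "grip_force" is the grip in N (left out, the last holds). Time passes only in rows, so rows that repeat a pose let the fingers close, or fill a call up. It gives the time, the measured TCP pose, the force and the opening at its end, in the units of the state.
- get_obs(): the state, without advancing time (a new reading comes with each control period).
- read_camera(name): name is "scene" or "top" or "wrist"; returns a dict with "pixels" (400x640x3 uint8, blue, green, red), "camera_matrix" (3x3 intrinsics, pixels), "k1" (the pictures are not rectified: a ray, as slopes to the right and down, at radius r is drawn at 1 + k1 r^2 times it, then the intrinsics apply), "rvec" (rotation vector, rad) and "tvec" (3), from world to camera coordinates, as OpenCV has them. Camera axes: x right, y down, z forward; pixel columns grow to the right and rows downward; lengths in m; the calibration is good to about 2 mm. A picture is of the moment at which its call begins. There is no depth.
- hand_in(): hands the job in, once; it reports no verdict.
The state is a dict: "t": time; "q": joint angles; "joint_vel": joint speeds; "joint_torque": joint torques, N m; "eef_pos": TCP position; "tool_rot": TCP orientation; "contact_force": force on the tool from outside, world axes, zero at the start; "torque": the same for the moment, N m; "gripper_width": opening from 0.0 (shut) to 1.0 (fully open).
Only numpy, scipy, OpenCV 4.12 (cv2) and the standard library are available. Lean on these libraries where they do the work, as an engineer would, in place of code of your own. Each camera call takes 0.05 s, during which the arm holds its last target.

## Task

Clear the three short walnut offcuts off the plywood wing beside the mitre saw: with your fingertips, sweep them along its top and over the open end so that all three drop into the scrap tote standing there. Only push them, do not pick them up, and leave the long finished part at the fence, the tape measure and the pencil lying where they are.

Things in the scene. Friction and masses are not known exactly. Their poses are not given: they have to be found in the camera images.
- wing: Plywood wing of a mitre saw, fixed; flat top 100 mm above the bench. Own y runs along it to its open end; the end edge is y = 0, the wing lies at negative y. Own x points to the fence: the top spans x = -170 mm (front edge) to +110 mm (fence face; fence 20 mm thick, 49 mm tall). No lip at the open end. Origin: at bench height. The saw is 0.95 m from the end; a metal stop on the fence at y = -700 mm.
- bin: Grey open scrap tote, fixed, standing on the bench right at the wing's open end, aligned with the wing. 320 mm (own x) by 240 mm (own y, away from the wing) by 78 mm high, walls and floor 5 mm; the rim is 22 mm below the wing's top. Origin: centre of its underside. Its wall nearest the wing is tucked 18 mm under the wing's end.
- offcut_long: Loose walnut offcut, rectangular, 45 mm (own x) by 40 mm (own y) by 22 mm thick, lying flat on the wing. Origin: centre of its underside. About 30 g. The three offcuts start at least 30 mm clear of one another and of everything else along the sweep.
- offcut_short: Loose walnut offcut, rectangular, 26 mm (own x) by 40 mm (own y) by 22 mm thick, lying flat on the wing. Origin: centre of its underside. About 18 g.
- offcut_mitre: Loose walnut offcut, a right-angled triangle with 40 mm legs along own x and y (a mitred corner), 22 mm thick, lying flat on the wing. Origin: centroid of its underside; the right-angled corner is at x = y = -13.3 mm, the others at (26.7, -13.3) and (-13.3, 26.7). About 14 g.
- good_part: Loose finished part, to stay: walnut stick 40 mm (own x) by 260 mm (own y) by 22 mm thick, mitred at one end, lying along the fence. Origin: centre of its underside.
- tape: Loose tape measure, to stay: grey, 68 mm (own x) by 38 mm by 64 mm high, standing on the wing behind the offcuts (farther from the tote). Origin: centre of its underside.
- pencil: Loose flat carpenter's pencil, to stay: 167 mm (own y) by 14 mm by 8 mm, lying along the wing's front edge. Origin: on its underside, 75 mm from the blunt end.

How it is judged:
By the outcome, as a careful person would: the job done as asked, in the order asked, and still so for the second after the job is handed in, with the robot touching nothing.
It also fails if it takes over 67 s, if anything falls off the work surface, if the arm or the gripper's body presses on something with over 40 N, if the wrist force passes 120 N, or if a joint passes its speed limit or range.

## Working session

There is one attempt and no reset: what is moved stays moved. The work goes in short steps, Python scripts to look and compute and a tool call to move; the robot and the scene stay as the last step left them, time stands still between calls to the robot, and variables do not carry over. Pictures are saved under pics/ and viewed, and the job is handed in when it is done.

Besides the shell and the picture viewer there is one more tool, called after "Request:" by a JSON object that holds its "name" and its "arguments". jog_arm: Moves the arm, as the interface text tells. Its arguments: {"type":"object","properties":{"dp":{"type":"array","items":{"type":"array","items":{"type":"number"}}},"angular":{"type":"array","items":{"type":"array","items":{"type":"number"}}},"claw":{"type":"array","items":{"type":"number"}},"grip_force":{"type":"number"}},"required":["dp","angular","claw"]}

```bash
mkdir -p pics
cat > h.py <<'E'
from station import *
import numpy as np, cv2
def cam(n):
    c=read_camera(n); return c
def ray(c,u,v):
    K=np.array(c["camera_matrix"]);k=c["k1"]
    d=np.array([k,0,0,0,0],float)
    p=cv2.undistortPoints(np.array([[[u,v]]],float),K,d)[0,0]
    R=cv2.Rodrigues(np.array(c["rvec"],float))[0];t=np.array(c["tvec"],float).ravel()
    return -R.T@t, R.T@np.array([p[0],p[1],1])
def onz(c,u,v,z):
    o,d=ray(c,u,v); return o+d*(z-o[2])/d[2]
def proj(c,P):
    return cv2.projectPoints(np.array(P,float).reshape(-1,3),np.array(c["rvec"],float),np.array(c["tvec"],float),np.array(c["camera_matrix"]),np.array([c["k1"],0,0,0,0],float))[0][:,0]
E
python3 - <<'E'
from h import *
o=get_obs()
for k,v in o.items(): print(k,np.round(v,3))
for n in ["scene","top","wrist"]:
    c=cam(n); cv2.imwrite(f"pics/{n}0.png",c["pixels"]); print(n,c["k1"],ray(c,320,200))
E
```

```text
t 0.0
q [ 1.125  0.478  0.022  1.556 -0.011  1.109 -0.083]
joint_vel [-0.001 -0.001 -0.001 -0.     0.001 -0.     0.002]
joint_torque [ 0.0000e+00 -5.9644e+01  1.6080e+00 -2.8119e+01  1.3000e-02  1.0000e-02
 -0.0000e+00]
eef_pos [ 0.223 -0.636  0.206]
tool_rot [-0.001  0.986  0.168 -0.   ]
contact_force [ 0.861  0.71  -0.249]
torque [ 0.025 -0.054 -0.001]
gripper_width 1.002
scene 0.027236999276015344 (array([0.96033074, 0.4088514 , 0.87709743]), array([-0.43681165, -0.38706332, -0.81243009]))
top -0.07206122104092091 (array([0.39447166, 0.0177404 , 1.01842017]), array([ 0.19587683,  0.01230483, -0.98063143]))
wrist -0.051753683254631776 (array([ 0.29440883, -0.61252145,  0.37386947]), array([-0.28614236, -0.07303656, -0.95572424]))
```

View pics/scene0.png

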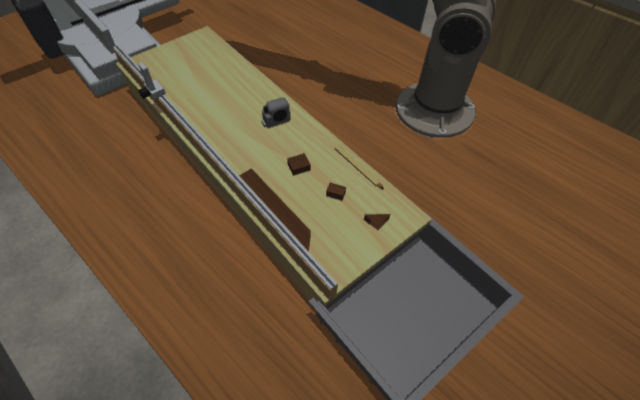

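View pics/top0.png

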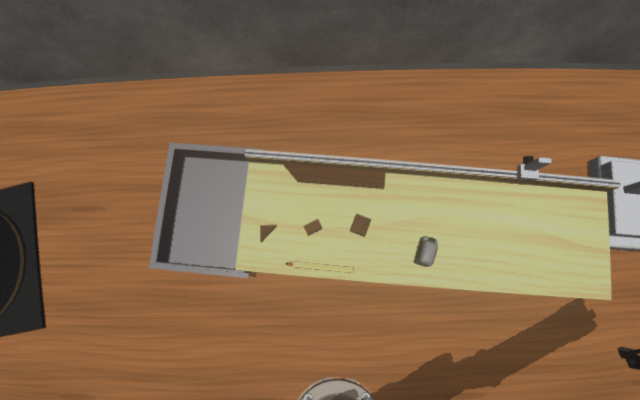

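View pics/wrist0.png

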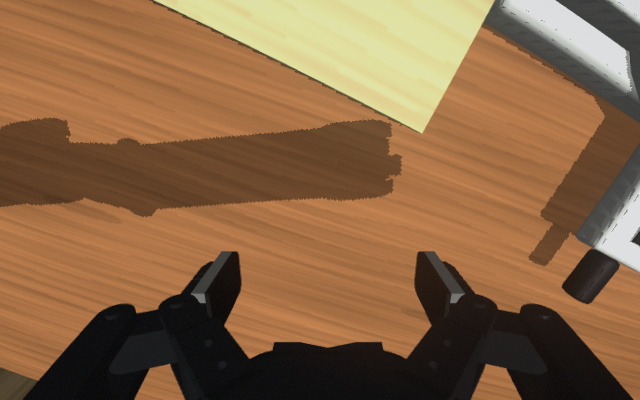

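Run:
```python
from h import *
c=cam("top"); im=c["pixels"]
hsv=cv2.cvtColor(im,cv2.COLOR_BGR2HSV)
a=onz(c,237.5,268.5,.1); b=onz(c,610,298,.1); print("front edge",a,b, onz(c,245,162,.1))
m=((hsv[...,2]<95)).astype(np.uint8); m[:158]=0;m[280:]=0;m[:,:250]=0;m[:,460:]=0
ct,_=cv2.findContours(m,cv2.RETR_EXTERNAL,cv2.CHAIN_APPROX_NONE)
yd=(b-a)[:2]; 
for k in ct:
    if cv2.contourArea(k)<40: continue
    ap=cv2.approxPolyDP(k,3,True)[:,0]
    print(cv2.contourArea(k),[(tuple(int(x) for x in p),np.round(onz(c,*p,.122)[:2],3).tolist()) for p in ap])
big=cv2.resize(im[130:310,140:460],None,fx=2.5,fy=2.5,interpolation=cv2.INTER_CUBIC); cv2.imwrite("pics/z.png",big)
```

```text
front edge [0.40938736 0.23915815 0.1       ] [ 0.3064797  -0.69657846  0.1       ] [0.68519705 0.22398068 0.1       ]
104.5 [((421, 238), [0.472, -0.216]), ((414, 260), [0.419, -0.195]), ((427, 265), [0.406, -0.226]), ((419, 261), [0.417, -0.207]), ((424, 242), [0.462, -0.222])]
479.0 [((250, 158), [0.689, 0.206]), ((459, 177), [0.623, -0.324])]
```

View pics/z.png

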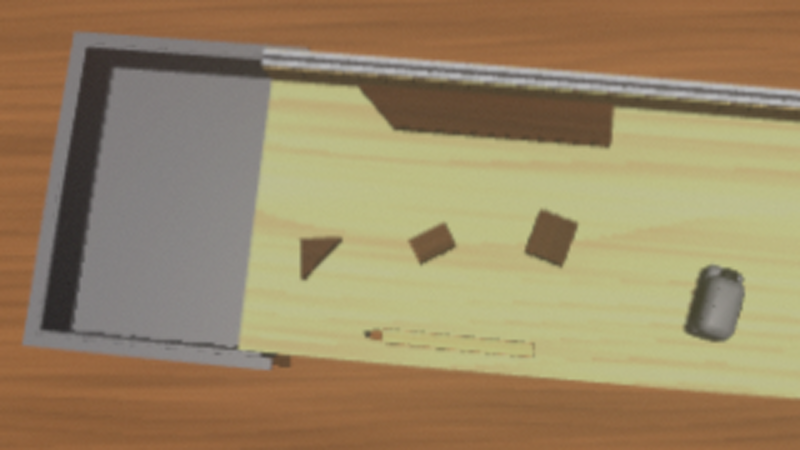

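```bash
cat >> h.py <<'E'
Y=np.array([.1029,.9357]);Y/=np.linalg.norm(Y);X=np.array([Y[1],-Y[0]]);A=np.array([.4094,.2392]);O=A+.17*X
def w(p): d=np.array(p)[:2]-O; return np.round([d@X,d@Y],4)
def toW(x,y): return O+x*X+y*Y
def find(c,z=.122):
    im=c["pixels"]; hsv=cv2.cvtColor(im,cv2.COLOR_BGR2HSV)
    poly=np.array([proj(c,[[*toW(x,y),.1]])[0] for x,y in [(-.168,0.0),(.108,0.0),(.108,-.5),(-.168,-.5)]])
    pm=np.zeros(im.shape[:2],np.uint8); cv2.fillPoly(pm,[poly.astype(np.int32)],1)
    m=((hsv[...,2]<135)&(pm>0)).astype(np.uint8)
    ct,_=cv2.findContours(m,cv2.RETR_EXTERNAL,cv2.CHAIN_APPROX_NONE)
    for k in ct:
        if cv2.contourArea(k)<15: continue
        ap=cv2.approxPolyDP(k,2.5,True)[:,0]
        print(cv2.contourArea(k),[(tuple(int(x) for x in p),w(onz(c,*p,z)).tolist()) for p in ap])
E
python3 - <<'E'
from h import *
c=cam("top"); print(O,X,Y)
print("fence corner",w(onz(c,248,163,.1)))
find(c)
for u,v in [(286,263),(293,261),(293,265.5),(353.5,267),(353.5,272)]: print("pencil",w(onz(c,u,v,.107)))
for u,v in [(173,144),(150,266)]: print("bin",w(onz(c,u,v,.078)))
c=cam("scene"); find(c)
for u,v in [(429,218.5),(326,298)]: print("sc edge",w(onz(c,u,v,.1)))
for u,v in [(334,149),(381,188)]: print("pencil",w(onz(c,u,v,.107)))
b=cv2.resize(c["pixels"][80:320,220:480],None,fx=3,fy=3,interpolation=cv2.INTER_CUBIC)[:600]; cv2.imwrite("pics/z2.png",cv2.resize(c["pixels"][80:300,220:480],None,fx=2.7,fy=2.7,interpolation=cv2.INTER_CUBIC))
E
```

```text
[0.57838127 0.22061694] [ 0.99400747 -0.10931214] [0.10931214 0.99400747]
fence corner [0.1037 0.0067]
506.5 [((423, 236), [-0.0526, -0.45]), ((414, 262), [-0.1174, -0.4307]), ((427, 266), [-0.1245, -0.4626]), ((433, 262), [-0.1138, -0.4768]), ((437, 247), [-0.0767, -0.4853]), ((434, 238), [-0.0553, -0.4772])]
137.0 [((276, 225), [-0.0556, -0.088]), ((260, 226), [-0.0614, -0.0486]), ((260, 240), [-0.0959, -0.0525])]
142.0 [((318, 220), [-0.0344, -0.1904]), ((304, 226), [-0.0522, -0.1573]), ((308, 235), [-0.0735, -0.1692]), ((321, 228), [-0.0536, -0.1995])]
271.5 [((356, 214), [-0.0117, -0.2827]), ((350, 230), [-0.0526, -0.2708]), ((364, 236), [-0.0645, -0.306]), ((370, 219), [-0.0213, -0.318])]
1568.5 [((250, 161), [0.1031, -0.0032]), ((283, 164), [0.1017, -0.0889]), ((301, 182), [0.0583, -0.1393]), ((383, 188), [0.0596, -0.3457]), ((385, 172), [0.1015, -0.3486]), ((442, 176), [0.1032, -0.4931])]
pencil [-0.1457 -0.1205]
pencil [-0.1393 -0.1372]
pencil [-0.1502 -0.1383]
pencil [-0.1411 -0.2867]
pencil [-0.1531 -0.2876]
bin [0.1486 0.2283]
bin [-0.1859  0.2365]
294.5 [((364, 214), [-0
[... 559 characters left out ...]
8), [-0.1315, -0.2713]), ((375, 186), [-0.1278, -0.125]), ((383, 189), [-0.136, -0.1075]), ((379, 182), [-0.1431, -0.1275]), ((375, 184), [-0.1319, -0.1291])]
607.0 [((201, 145), [0.1153, -0.4806]), ((331, 291), [0.1162, 0.005]), ((337, 284), [0.0977, 0.0014]), ((326, 276), [0.1034, -0.0249]), ((206, 143), [0.1023, -0.4788]), ((205, 146), [0.1094, -0.4717]), ((329, 282), [0.1071, -0.0115]), ((331, 288), [0.1122, 0.0003])]
539.0 [((286, 100), [-0.1447, -0.4814]), ((262, 113), [-0.0658, -0.4803]), ((264, 127), [-0.0402, -0.4356]), ((270, 128), [-0.05, -0.4233]), ((290, 120), [-0.1069, -0.4147])]
sc edge [-0.1717  0.0048]
sc edge [0.1263 0.0034]
pencil [-0.1391 -0.2787]
pencil [-0.1442 -0.1191]
```

View pics/z2.png

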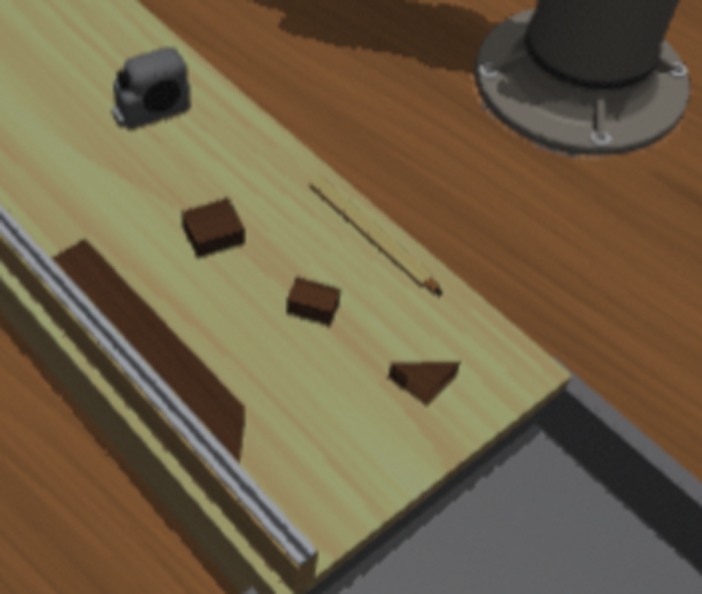

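```bash
cat >> h.py <<'E'
from scipy.spatial.transform import Rotation as Ro
def go(x,y,z,world=False):
    o=get_obs(); q=o["tool_rot"]; R=Ro.from_quat([q[1],q[2],q[3],q[0]])
    p=np.array(o["eef_pos"]); T=np.array([x,y,z]) if world else np.array([*toW(x,y),z])
    Rt=Ro.from_matrix(np.array([[Y[0],X[0],0],[Y[1],X[1],0],[0,0,-1]]))
    print("t",round(o["t"],2),"wing",w(p),"z",round(p[2],4),"F",np.round(o["contact_force"],1),"grip",round(o["gripper_width"],2))
    print("dp",np.round(R.inv().apply(T-p)/.025,2),"ang",np.round(np.degrees((R.inv()*Rt).as_rotvec())/5,2),"q",np.round(o["q"],2))
E
python3 - <<'E'
from h import *
go(.39,-.42,.215,True)
E
```

```text
t 0.3 wing [-0.2589 -0.8909] z 0.2063 F [ 0.1 -0.6 -0.8] grip 1.0
dp [ 9.15 -5.97 -0.34] ang [-1.000e-02 -0.000e+00 -1.287e+01] q [ 1.12  0.48  0.02  1.56 -0.01  1.11 -0.08]
```

Request:
{"name": "jog_arm", "arguments": {"dp": [[1.2,-0.8,-0.1],[2.8,-1.8,-0.2],[4.5,-2.9,-0.3],[6.2,-4.0,-0.35],[7.8,-5.0,-0.4]], "angular": [[0,0,-1],[0,0,-2.4],[0,0,-3.8],[0,0,-5.2],[0,0,-6.5]], "claw": [20,20,20,20,20]}}

```text
t: 0.8
eef_pos: [0.3673, -0.4525, 0.217]
tool_rot: [0.0, 0.898, 0.439, 0.0]
contact_force: [1.2, -0.4, -0.2]
gripper_width: 0.232
```

Run:
```python
from h import *
go(-.071,-.34,.215)
```

```text
t 0.8 wing [-0.1362 -0.6922] z 0.217 F [ 1.2 -0.4 -0.2] grip 0.23
dp [13.37 -5.16  0.08] ang [ 0.01  0.   -6.32] q [ 0.92  0.32 -0.17  1.76  0.06  1.06  0.06]
```

Request:
{"name": "jog_arm", "arguments": {"dp": [[1.7,-0.6,0],[3.4,-1.3,0],[5.1,-2.0,0],[6.8,-2.6,0],[8.5,-3.3,0]], "angular": [[0,0,-1.4],[0,0,-2.8],[0,0,-4.2],[0,0,-5.4],[0,0,-6.3]], "claw": [20,20,20,20,20]}}

```text
t: 1.3
eef_pos: [0.4331, -0.2346, 0.217]
tool_rot: [0.0, 0.746, 0.666, 0.0]
contact_force: [0.4, 0.3, 0.2]
gripper_width: 0.234
```

Run:
```python
from h import *
go(-.071,-.120,.2)
```

```text
t 1.3 wing [-0.0947 -0.4684] z 0.217 F [0.4 0.3 0.2] grip 0.23
dp [13.94  0.91  0.67] ang [ 0.01  0.01 -0.03] q [ 0.72  0.19 -0.39  1.95  0.09  1.02  0.17]
```

Request:
{"name": "jog_arm", "arguments": {"dp": [[1.6,0.1,0],[3.4,0.2,0],[5.2,0.4,0],[7.0,0.5,0],[8.8,0.6,0]], "angular": [[0,0,0],[0,0,0],[0,0,0],[0,0,0],[0,0,0]], "claw": [20,20,20,20,20]}}

```text
t: 1.8
eef_pos: [0.4731, -0.0178, 0.217]
tool_rot: [0.0, 0.747, 0.665, 0.0]
contact_force: [1.2, 0.2, 1.4]
gripper_width: 0.232
```

Run:
```python
from h import *
go(-.071,-.120,.15)
```

```text
t 1.8 wing [-0.0786 -0.2485] z 0.217 F [1.2 0.2 1.4] grip 0.23
dp [5.14 0.26 2.68] ang [ 0.01  0.   -0.08] q [ 0.41  0.18 -0.56  1.98  0.11  1.02 -0.32]
```

Request:
{"name": "jog_arm", "arguments": {"dp": [[1.5,0.1,0.2],[3.2,0.2,0.9],[4.6,0.3,1.6],[5.15,0.3,2.2],[5.15,0.3,2.6]], "angular": [[0,0,0],[0,0,0],[0,0,0],[0,0,-0.1],[0,0,-0.1]], "claw": [20,20,20,20,20]}}

```text
t: 2.3
eef_pos: [0.4949, 0.1102, 0.1509]
tool_rot: [-0.001, 0.743, 0.67, 0.0]
contact_force: [-0.7, -0.1, -0.4]
gripper_width: 0.233
```

Run:
```python
from h import *
go(-.071,-.120,.107)
c=cam("scene");cv2.imwrite("pics/s1.png",cv2.resize(c["pixels"][60:320,200:520],None,fx=2.3,fy=2.3))
c=cam("wrist");cv2.imwrite("pics/w1.png",c["pixels"])
```

```text
t 2.3 wing [-0.0709 -0.1189] z 0.1509 F [-0.7 -0.1 -0.4] grip 0.23
dp [-0.05 -0.    1.75] ang [-0.01 -0.01  0.08] q [ 0.17  0.33 -0.61  1.98  0.24  0.91 -0.66]
```

View pics/s1.png

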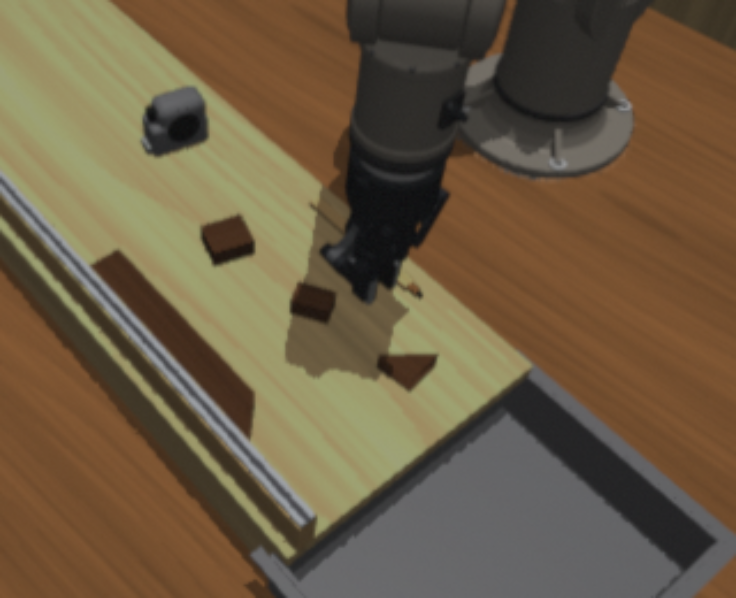

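View pics/w1.png

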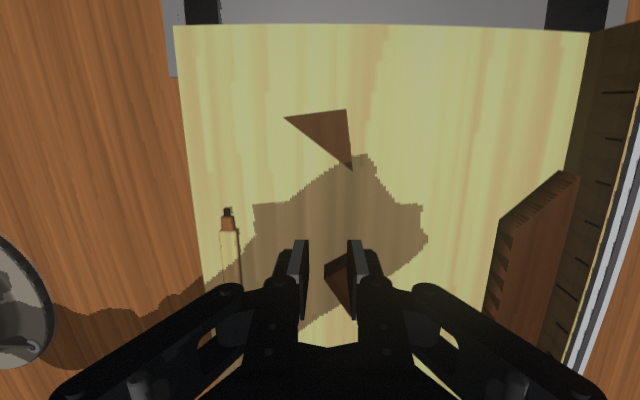

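Request:
{"name": "jog_arm", "arguments": {"dp": [[0,0,0.4],[0,0,0.9],[0,0,1.4],[0,0,1.7],[0.1,0,1.72]], "angular": [[0,0,0],[0,0,0],[0,0,0],[0,0,0],[0,0,0]], "claw": [20,20,20,20,20]}}

```text
t: 2.9
eef_pos: [0.4947, 0.1092, 0.1073]
tool_rot: [-0.001, 0.744, 0.668, -0.001]
contact_force: [-0.6, 0.7, 0.6]
gripper_width: 0.232
```

Request:
{"name": "jog_arm", "arguments": {"dp": [[0.4,0,0],[0.9,0,0],[1.4,0,0],[1.9,0,0],[2.4,0,0]], "angular": [[0,0,0],[0,0,0],[0,0,0],[0,0,0],[0,0,0]], "claw": [20,20,20,20,20]}}

```text
t: 3.4
eef_pos: [0.5022, 0.1714, 0.109]
tool_rot: [0.0, 0.744, 0.669, 0.0]
contact_force: [-0.0, 0.2, -0.5]
gripper_width: 0.236
```

Run:
```python
from h import *
go(-.071,.012,.107)
c=cam("wrist");cv2.imwrite("pics/w2.png",c["pixels"])
```

```text
t 3.4 wing [-0.0703 -0.0573] z 0.109 F [-0.   0.2 -0.5] grip 0.24
dp [ 2.77 -0.02  0.08] ang [ 0.01 -0.    0.04] q [ 0.03  0.42 -0.59  1.96  0.31  0.85 -0.83]
```

View pics/w2.png

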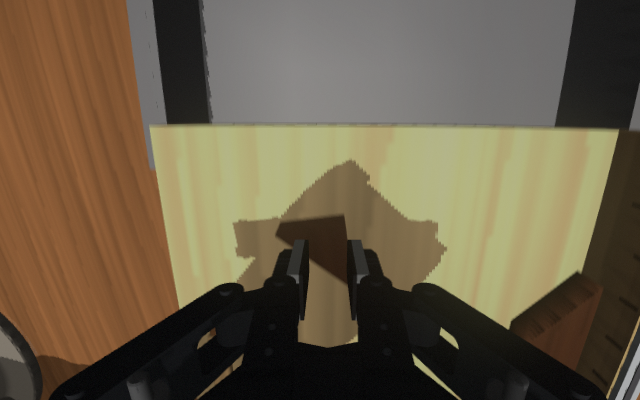

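Run:
```python
from h import *
c=cam("wrist")
for u,v in [(344,215),(276,234),(347,284),(345,222),(279,222)]: print(w(onz(c,u,v,.122)))
for p in [(-.071,-.057+.011),(-.081,-.046),(-.061,-.046)]: print(proj(c,[[*toW(*p),.109]]))
s=cam("scene");cv2.imwrite("pics/s2.png",cv2.resize(s["pixels"][140:300,300:500],None,fx=4,fy=3.7))
```

```text
[-0.0608 -0.0373]
[-0.0986 -0.0488]
[-0.058  -0.0807]
[-0.0601 -0.0414]
[-0.0966 -0.0416]
[[325.43322979 221.20658108]]
[[308.70933349 221.12578221]]
[[342.1548735  221.28031736]]
```

View pics/s2.png

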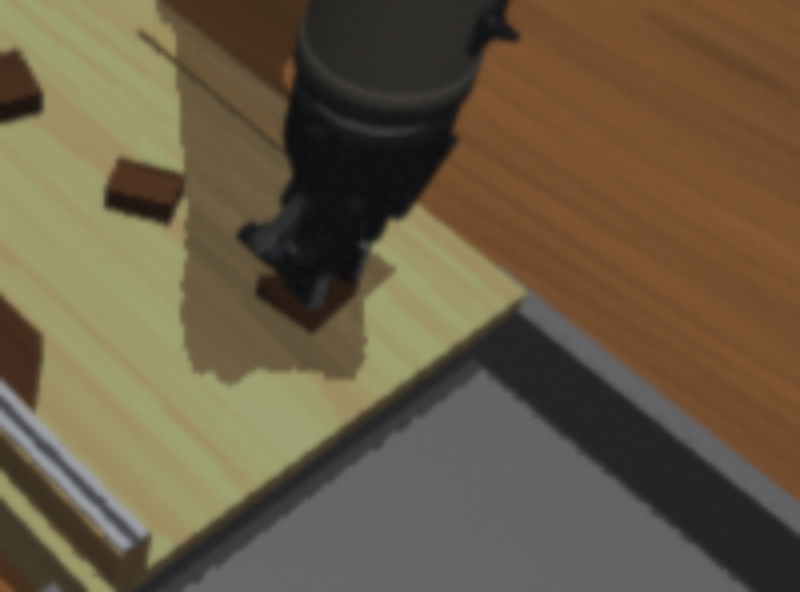

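Request:
{"name": "jog_arm", "arguments": {"dp": [[0.4,0,0],[0.9,0,0],[1.4,0,0],[1.9,0,0],[2.4,0,0]], "angular": [[0,0,0],[0,0,0],[0,0,0],[0,0,0],[0,0,0]], "claw": [20,20,20,20,20]}}

```text
t: 4.05
eef_pos: [0.5085, 0.2308, 0.1087]
tool_rot: [-0.0, 0.744, 0.668, 0.0]
contact_force: [0.2, 0.1, 0.2]
gripper_width: 0.237
```

Run:
```python
from h import *
go(-.071,.022,.107)
c=cam("wrist");cv2.imwrite("pics/w3.png",c["pixels"])
```

```text
t 4.05 wing [-0.0705  0.0025] z 0.1087 F [0.2 0.1 0.2] grip 0.24
dp [ 0.78 -0.02  0.07] ang [ 0.   -0.    0.03] q [-0.08  0.47 -0.59  1.9   0.33  0.88 -0.94]
```

View pics/w3.png

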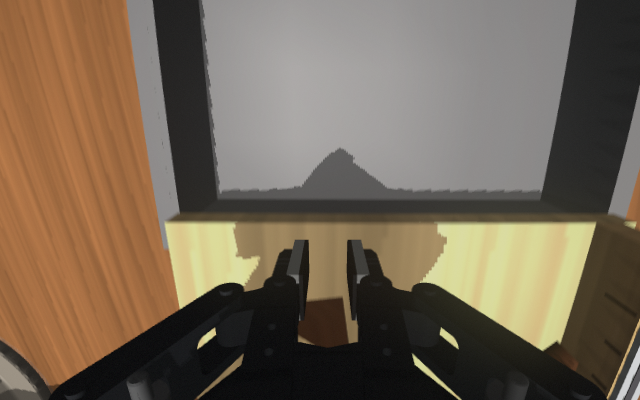

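Run:
```python
from h import *
c=cam("wrist")
for u,v in [(302,302),(343,297),(348,345)]: print(w(onz(c,u,v,.122)))
for z in (.109,.115,.122): print(z,proj(c,[[*toW(-.0705,.0025),z],[*toW(-.0705,.0135),z],[*toW(-.0705,-.0085),z]]).round())
s=cam("scene");cv2.imwrite("pics/s3.png",cv2.resize(s["pixels"][140:300,300:500],None,fx=4,fy=3.7))
s=cam("top");cv2.imwrite("pics/t3.png",cv2.resize(s["pixels"][150:300,200:400],None,fx=4,fy=4))
```

```text
[-0.0853 -0.0335]
[-0.0606 -0.0298]
[-0.0566 -0.066 ]
0.109 [[327. 239.]
 [327. 222.]
 [327. 255.]]
0.115 [[327. 243.]
 [327. 226.]
 [327. 260.]]
0.122 [[327. 248.]
 [327. 230.]
 [327. 265.]]
```

View pics/s3.png

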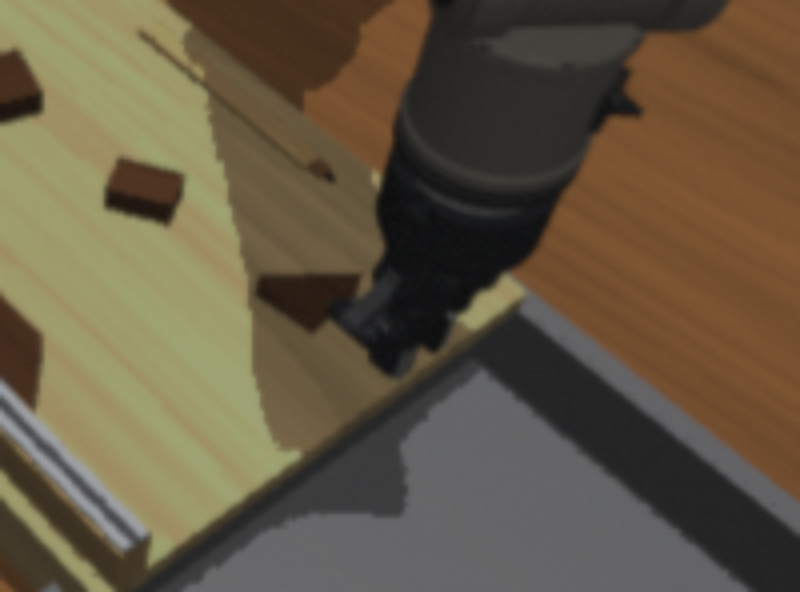

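View pics/t3.png

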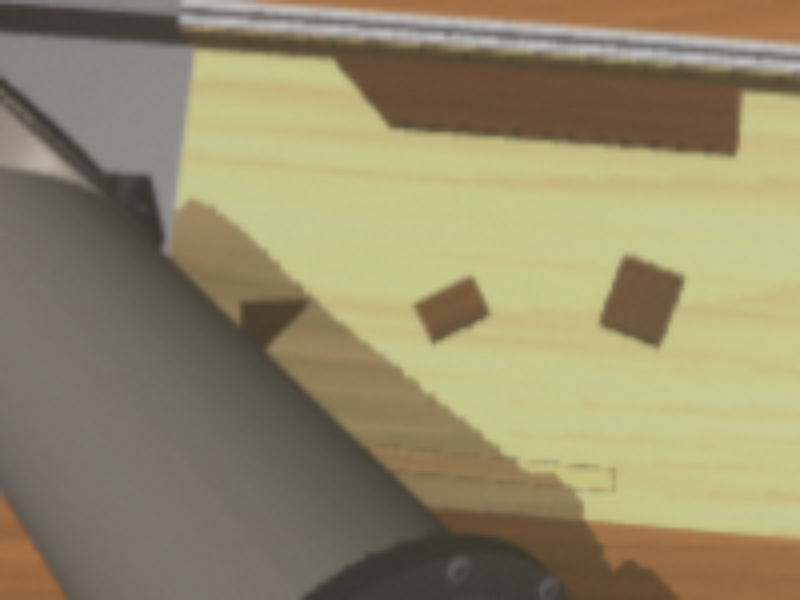

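Request:
{"name": "jog_arm", "arguments": {"dp": [[0,0,-0.7],[-0.5,0,-1.4],[-1.9,0,-1.7],[-3.4,0,-1.7],[-4.9,0,-1.7]], "angular": [[0,0,0],[0,0,0],[0,0,0],[0,0,0],[0,0,0]], "claw": [20,0,0,0,0]}}

```text
t: 4.75
eef_pos: [0.4951, 0.1055, 0.1515]
tool_rot: [0.0, 0.744, 0.668, -0.0]
contact_force: [0.2, -0.2, 0.8]
gripper_width: -0.001
```

Run:
```python
from h import *
go(-.071,-.12,.107)
c=cam("wrist");cv2.imwrite("pics/w4.png",c["pixels"])
o=get_obs();print(proj(c,[o["eef_pos"]]))
s=cam("scene");cv2.imwrite("pics/s4.png",cv2.resize(s["pixels"][140:300,300:500],None,fx=4,fy=3.7))
print(proj(s,[o["eef_pos"]])-[300,140])
```

```text
t 4.75 wing [-0.0702 -0.1235] z 0.1515 F [ 0.2 -0.2  0.8] grip -0.0
dp [ 0.14 -0.03  1.78] ang [0.01 0.01 0.02] q [ 0.17  0.33 -0.6   1.98  0.23  0.91 -0.66]
[[326.11716292 246.04528798]]
[[55.56797461 49.28845498]]
```

View pics/w4.png

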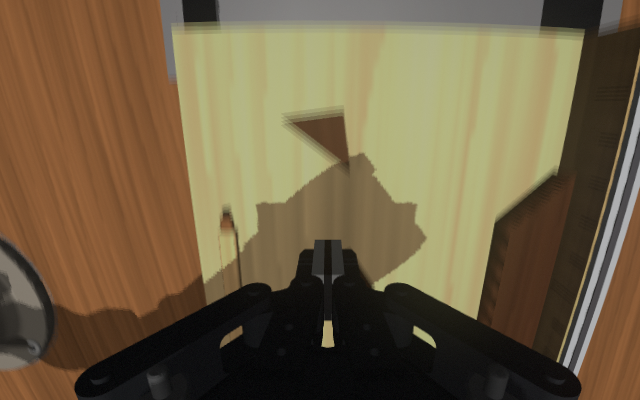

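View pics/s4.png

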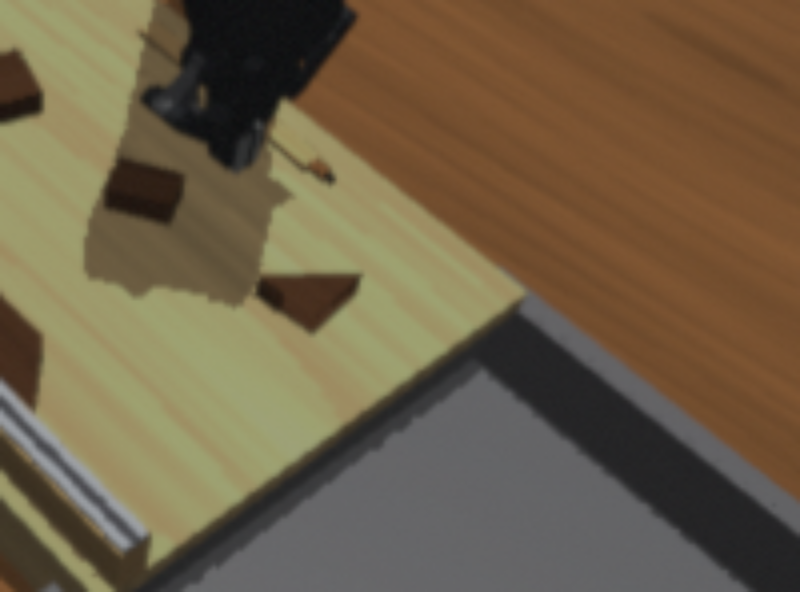

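Run:
```python
from h import *
s=cam("scene");c=cam("wrist")
cv2.imwrite("pics/s5.png",cv2.resize(cv2.convertScaleAbs(s["pixels"][155:205,330:390],alpha=2.5,beta=20),None,fx=12,fy=12,interpolation=cv2.INTER_CUBIC))
def tri(a,b):
    o1,d1=a;o2,d2=b
    A=np.stack([d1,-d2],1);k=np.linalg.lstsq(A,o2-o1,rcond=None)[0]
    return o1+d1*k[0],o2+d2*k[1]
p,q=tri(ray(s,360,185.4),ray(c,326,240));print(w(p),p[2],w(q),q[2])
```

```text
[-0.0697 -0.1209] 0.17547490170558921 [-0.0699 -0.1182] 0.1742481594425355
```

View pics/s5.png

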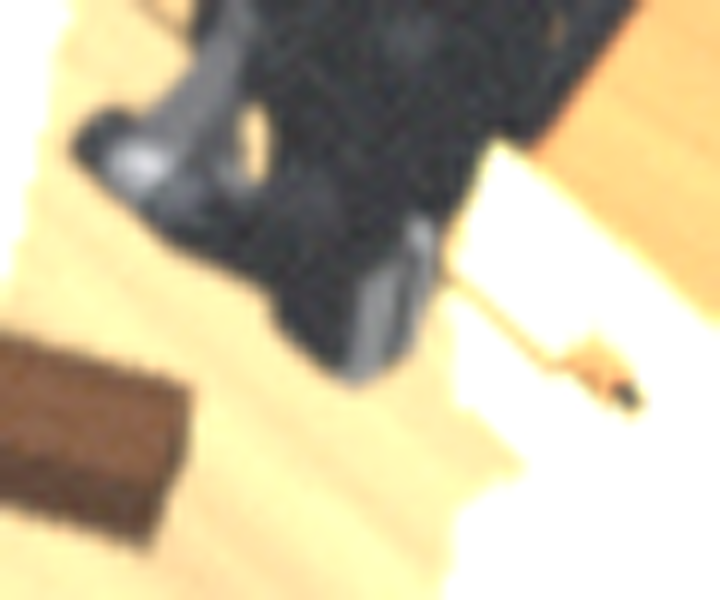

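Request:
{"name": "jog_arm", "arguments": {"dp": [[0,0,0.5],[0,0,1.0],[0,0,1.5],[0,0,1.8],[0,0,2.0]], "angular": [[0,0,0],[0,0,0],[0,0,0],[0,0,0],[0,0,0]], "claw": [0,0,0,0,0]}}

```text
t: 5.45
eef_pos: [0.4946, 0.1079, 0.0998]
tool_rot: [-0.001, 0.744, 0.669, -0.001]
contact_force: [-0.1, 0.6, -0.4]
gripper_width: 0.003
```

Run:
```python
from h import *
go(-.071,-.12,.09)
s=cam("scene");c=cam("wrist")
cv2.imwrite("pics/w6.png",c["pixels"][150:380,200:450])
cv2.imwrite("pics/s6.png",cv2.resize(cv2.convertScaleAbs(s["pixels"][155:215,320:390],alpha=2.5,beta=20),None,fx=10,fy=10,interpolation=cv2.INTER_CUBIC))
```

```text
t 5.45 wing [-0.0709 -0.1212] z 0.0998 F [-0.1  0.6 -0.4] grip 0.0
dp [ 0.05 -0.    0.39] ang [-0.02  0.    0.04] q [ 0.14  0.4  -0.57  2.02  0.3   0.8  -0.72]
```

View pics/s6.png

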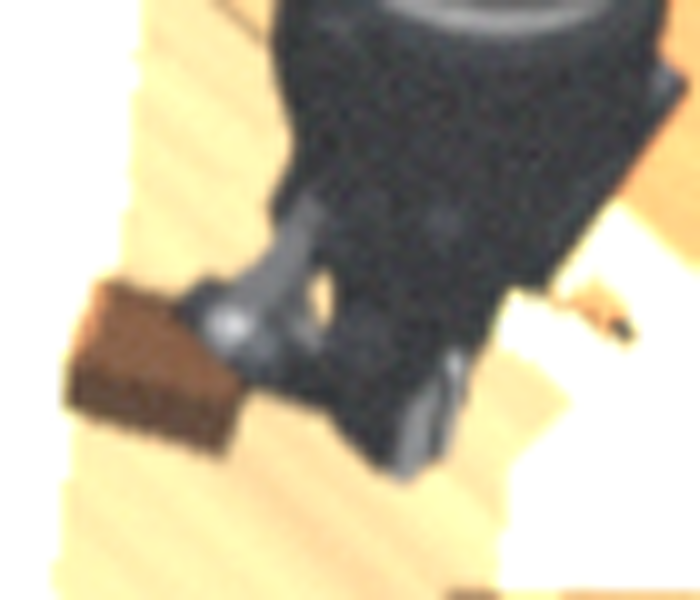

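View pics/w6.png

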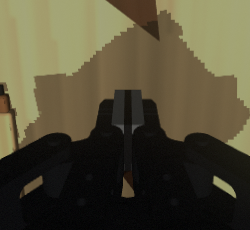

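Run:
```python
from h import *
s=cam("scene")
for z in (.10,.105,.11,.115,.12,.125): print(z,w(onz(s,360,202.5,z)))
```

```text
0.1 [-0.0823 -0.1226]
0.105 [-0.0794 -0.1203]
0.11 [-0.0766 -0.118 ]
0.115 [-0.0737 -0.1158]
0.12 [-0.0709 -0.1135]
0.125 [-0.0681 -0.1112]
```

Request:
{"name": "jog_arm", "arguments": {"dp": [[0,-0.1,0.1],[0,-0.1,0.2],[0,-0.1,0.3],[0,-0.12,0.4],[0,-0.12,0.45]], "angular": [[0,0,0],[0,0,0],[0,0,0],[0,0,0],[0,0,0]], "claw": [20,20,20,20,20]}}

```text
t: 6.1
eef_pos: [0.4923, 0.1078, 0.0897]
tool_rot: [-0.0, 0.744, 0.668, -0.0]
contact_force: [0.2, -0.0, 0.0]
gripper_width: 0.235
```

Request:
{"name": "jog_arm", "arguments": {"dp": [[0.3,0,0],[0.6,0,0],[1.0,0,0],[1.4,0,0],[1.8,0,0]], "angular": [[0,0,0],[0,0,0],[0,0,0],[0,0,0],[0,0,0]], "claw": [20,20,20,20,20]}}

```text
t: 6.6
eef_pos: [0.4973, 0.154, 0.0901]
tool_rot: [-0.0, 0.744, 0.668, 0.0]
contact_force: [-0.9, 0.1, 0.1]
gripper_width: 0.235
```

Run:
```python
from h import *
go(-.073,.022,.088)
c=cam("wrist");cv2.imwrite("pics/w7.png",c["pixels"])
```

```text
t 6.6 wing [-0.0733 -0.0751] z 0.0901 F [-0.9  0.1  0.1] grip 0.23
dp [3.88 0.02 0.08] ang [ 0.   -0.    0.03] q [ 0.04  0.43 -0.57  2.    0.32  0.8  -0.82]
```

View pics/w7.png

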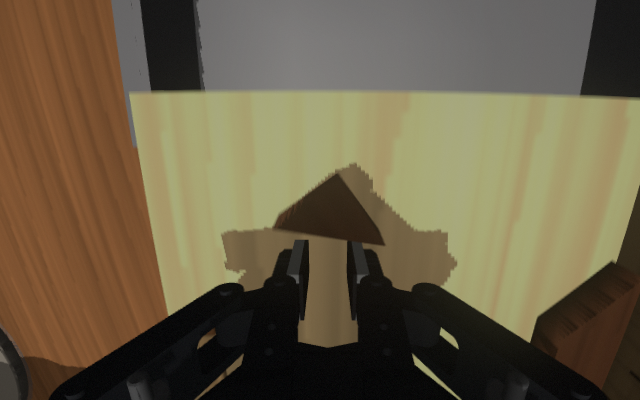

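The mitre piece (apex at (338,175)) is now flat against both fingertips, and they are moving it. I'll keep sweeping.

Request:
{"name": "jog_arm", "arguments": {"dp": [[0.4,0,0],[0.9,0,0],[1.4,0,0],[1.9,0,0],[2.4,0,0]], "angular": [[0,0,0],[0,0,0],[0,0,0],[0,0,0],[0,0,0]], "claw": [20,20,20,20,20]}}

```text
t: 7.15
eef_pos: [0.5037, 0.2136, 0.09]
tool_rot: [-0.0, 0.744, 0.668, 0.0]
contact_force: [-0.1, 0.5, 1.0]
gripper_width: 0.232
```

Request:
{"name": "jog_arm", "arguments": {"dp": [[0.4,0,0],[0.8,0,0],[1.2,0,0],[1.5,0,0],[1.6,0,0]], "angular": [[0,0,0],[0,0,0],[0,0,0],[0,0,0],[0,0,0]], "claw": [20,20,20,20,20]}}

```text
t: 7.65
eef_pos: [0.5079, 0.2532, 0.09]
tool_rot: [-0.0, 0.744, 0.669, 0.0]
contact_force: [0.0, -0.8, 0.0]
gripper_width: 0.233
```

Run:
```python
from h import *
go(-.052,-.218,.14)
c=cam("wrist");cv2.imwrite("pics/w8.png",c["pixels"])
```

```text
t 7.65 wing [-0.0736  0.0247] z 0.09 F [ 0.  -0.8  0. ] grip 0.23
dp [-9.71  0.84 -2.01] ang [ 0.   -0.01  0.04] q [-0.13  0.5  -0.57  1.89  0.35  0.85 -0.98]
```

View pics/w8.png

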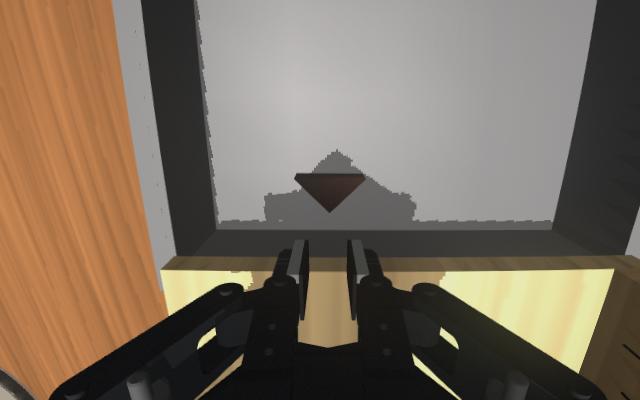

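Mitre piece is on the tote floor at (330,190). Next is the short offcut.

Request:
{"name": "jog_arm", "arguments": {"dp": [[0,0,-1.0],[-0.7,0.1,-2.0],[-2.3,0.2,-2.2],[-4.0,0.4,-2.2],[-5.7,0.6,-2.2]], "angular": [[0,0,0],[0,0,0],[0,0,0],[0,0,0],[0,0,0]], "claw": [20,20,20,20,20]}}

```text
t: 8.2
eef_pos: [0.5075, 0.1069, 0.1453]
tool_rot: [0.0, 0.744, 0.668, 0.0]
contact_force: [0.0, 0.1, -0.4]
gripper_width: 0.233
```

Run:
```python
from h import *
go(-.053,-.226,.115)
```

```text
t 8.2 wing [-0.058  -0.1208] z 0.1453 F [ 0.   0.1 -0.4] grip 0.23
dp [-4.21  0.19  1.22] ang [0.01 0.   0.03] q [ 0.16  0.35 -0.58  1.96  0.25  0.9  -0.66]
```

Request:
{"name": "jog_arm", "arguments": {"dp": [[-1.6,0.1,0],[-3.2,0.2,0],[-4.2,0.2,0],[-4.25,0.2,0.2],[-4.25,0.2,0.4]], "angular": [[0,0,0],[0,0,0],[0,0,0],[0,0,0],[0,0,0]], "claw": [20,20,20,20,20]}}

```text
t: 8.7
eef_pos: [0.5011, 0.0018, 0.1348]
tool_rot: [0.0, 0.745, 0.667, 0.0]
contact_force: [0.6, 0.9, 0.2]
gripper_width: 0.232
```

Run:
```python
from h import *
go(-.053,-.226,.09)
c=cam("wrist");cv2.imwrite("pics/w9.png",c["pixels"])
c=cam("scene");cv2.imwrite("pics/s9.png",cv2.resize(c["pixels"][100:300,240:480],None,fx=3,fy=3))
```

```text
t 8.7 wing [-0.0529 -0.2259] z 0.1348 F [0.6 0.9 0.2] grip 0.23
dp [-0.   -0.01  1.79] ang [0. 0. 0.] q [ 0.33  0.33 -0.55  2.01  0.23  0.86 -0.45]
```

View pics/w9.png

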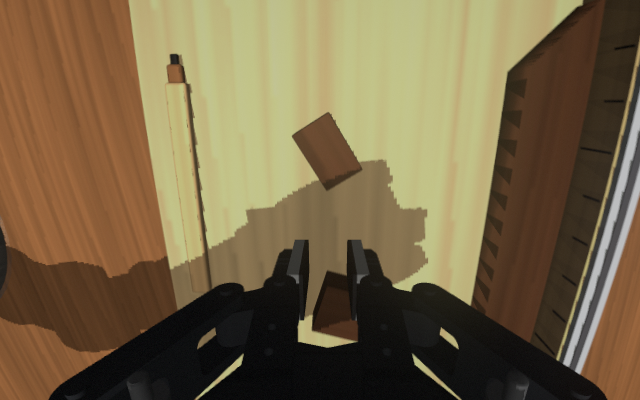

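View pics/s9.png

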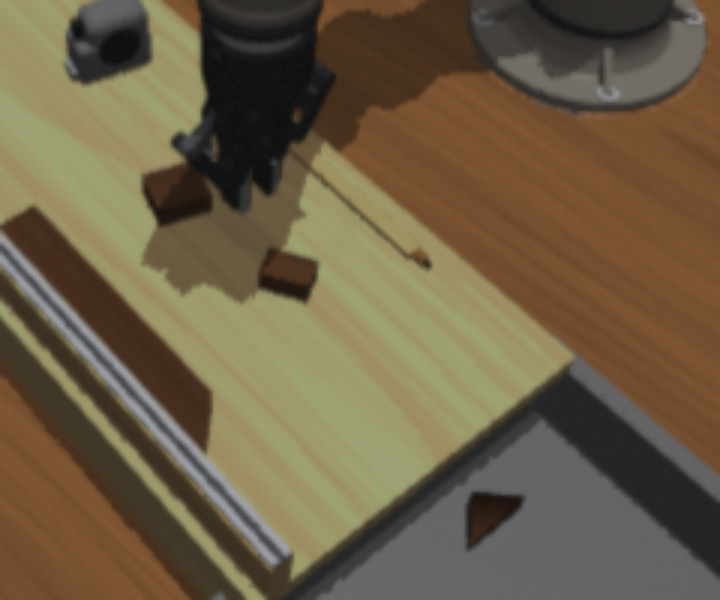

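Request:
{"name": "jog_arm", "arguments": {"dp": [[0,0,0.5],[0,0,1.0],[0,0,1.4],[0,0,1.7],[0.1,0,1.8]], "angular": [[0,0,0],[0,0,0],[0,0,0],[0,0,0],[0,0,0]], "claw": [20,20,20,20,20]}}

```text
t: 9.3
eef_pos: [0.5006, 0.005, 0.0886]
tool_rot: [-0.001, 0.744, 0.668, -0.001]
contact_force: [-1.2, -0.4, 0.2]
gripper_width: 0.229
```

Request:
{"name": "jog_arm", "arguments": {"dp": [[0.3,0,0],[0.6,0,0],[1.0,0,0],[1.4,0,0],[1.8,0,0]], "angular": [[0,0,0],[0,0,0],[0,0,0],[0,0,0],[0,0,0]], "claw": [20,20,20,20,20]}}

```text
t: 9.8
eef_pos: [0.5065, 0.051, 0.0903]
tool_rot: [0.0, 0.744, 0.668, 0.0]
contact_force: [0.6, -1.2, -0.0]
gripper_width: 0.229
```

Request:
{"name": "jog_arm", "arguments": {"dp": [[0.4,0,0],[0.8,0,0],[1.2,0,0],[1.6,0,0],[2.0,0,0]], "angular": [[0,0,0],[0,0,0],[0,0,0],[0,0,0],[0,0,0]], "claw": [20,20,20,20,20]}}

```text
t: 10.3
eef_pos: [0.5117, 0.1003, 0.0899]
tool_rot: [0.0, 0.744, 0.668, -0.0]
contact_force: [-0.1, 0.1, 0.2]
gripper_width: 0.235
```

Run:
```python
from h import *
go(-.053,.025,.09)
c=cam("wrist");cv2.imwrite("pics/w10.png",c["pixels"])
```

```text
t 10.3 wing [-0.0531 -0.1269] z 0.0899 F [-0.1  0.1  0.2] grip 0.23
dp [ 6.07  0.02 -0.  ] ang [0.   0.   0.03] q [ 0.12  0.43 -0.54  2.    0.3   0.79 -0.7 ]
```

View pics/w10.png

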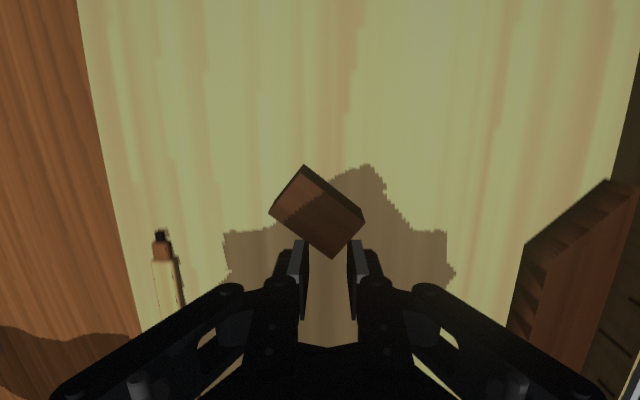

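Request:
{"name": "jog_arm", "arguments": {"dp": [[0.4,0,0],[0.9,0,0],[1.4,0,0],[1.9,0,0],[2.4,0,0]], "angular": [[0,0,0],[0,0,0],[0,0,0],[0,0,0],[0,0,0]], "claw": [20,20,20,20,20]}}

```text
t: 10.85
eef_pos: [0.5181, 0.1605, 0.0899]
tool_rot: [-0.0, 0.744, 0.668, 0.0]
contact_force: [-0.3, -0.9, -0.1]
gripper_width: 0.231
```

Run:
```python
from h import *
go(-.053,.025,.09)
c=cam("wrist");cv2.imwrite("pics/w11.png",c["pixels"])
```

```text
t 10.85 wing [-0.0534 -0.0663] z 0.0899 F [-0.3 -0.9 -0.1] grip 0.23
dp [ 3.65  0.02 -0.  ] ang [ 0.   -0.    0.03] q [ 0.02  0.46 -0.54  1.95  0.32  0.82 -0.81]
```

View pics/w11.png

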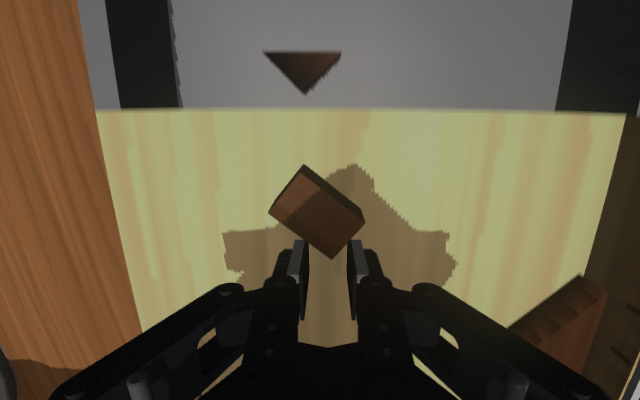

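Short offcut stays nested on both tips at (317,210). I'll push it over the edge.

Request:
{"name": "jog_arm", "arguments": {"dp": [[0.4,0,0],[0.9,0,0],[1.4,0,0],[1.9,0,0],[2.4,0,0]], "angular": [[0,0,0],[0,0,0],[0,0,0],[0,0,0],[0,0,0]], "claw": [20,20,20,20,20]}}

```text
t: 11.4
eef_pos: [0.5245, 0.2201, 0.09]
tool_rot: [-0.0, 0.744, 0.668, 0.0]
contact_force: [-0.2, 0.4, -0.3]
gripper_width: 0.228
```

Request:
{"name": "jog_arm", "arguments": {"dp": [[0.4,0,0],[0.8,0,0],[1.2,0,0],[1.4,0,0],[1.4,0,0]], "angular": [[0,0,0],[0,0,0],[0,0,0],[0,0,0],[0,0,0]], "claw": [20,20,20,20,20]}}

```text
t: 11.9
eef_pos: [0.5281, 0.2546, 0.09]
tool_rot: [-0.0, 0.744, 0.669, 0.0]
contact_force: [0.5, 0.4, 0.3]
gripper_width: 0.231
```

Run:
```python
from h import *
go(-.038,-.345,.14)
c=cam("wrist");cv2.imwrite("pics/w12.png",c["pixels"])
```

```text
t 11.9 wing [-0.0537  0.0283] z 0.09 F [0.5 0.4 0.3] grip 0.23
dp [-14.93   0.58  -2.01] ang [-0.   -0.01  0.04] q [-0.15  0.52 -0.54  1.85  0.34  0.86 -0.96]
```

View pics/w12.png

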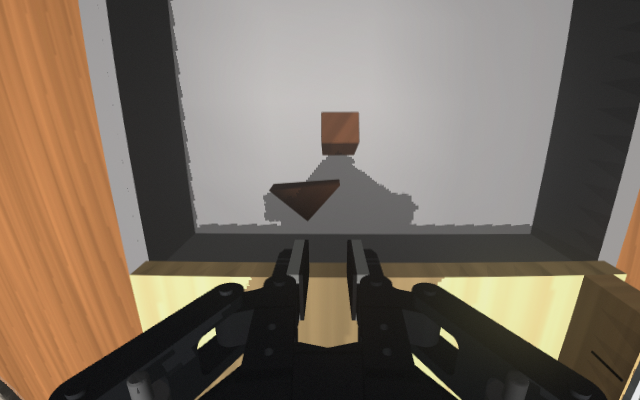

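Both small pieces are in the tote at (340,130) and (306,197). Next is the long offcut.

Request:
{"name": "jog_arm", "arguments": {"dp": [[0,0,-1.0],[-0.8,0,-2.0],[-2.5,0.1,-2.6],[-4.3,0.2,-2.6],[-6.1,0.3,-2.6]], "angular": [[0,0,0],[0,0,0],[0,0,0],[0,0,0],[0,0,0]], "claw": [20,20,20,20,20]}}

```text
t: 12.45
eef_pos: [0.5193, 0.099, 0.1556]
tool_rot: [0.001, 0.744, 0.668, 0.0]
contact_force: [0.4, -1.0, -0.2]
gripper_width: 0.235
```

Request:
{"name": "jog_arm", "arguments": {"dp": [[-1.8,0,0],[-3.6,0.1,0],[-5.4,0.2,0],[-7.1,0.3,0],[-8.7,0.3,0]], "angular": [[0,0,0],[0,0,0],[0,0,0],[0,0,0],[0,0,0]], "claw": [20,20,20,20,20]}}

```text
t: 12.95
eef_pos: [0.5028, -0.1188, 0.1551]
tool_rot: [0.0, 0.745, 0.667, -0.0]
contact_force: [0.2, -0.1, 0.9]
gripper_width: 0.232
```

Run:
```python
from h import *
go(-.040,-.345,.09)
c=cam("wrist");cv2.imwrite("pics/w13.png",c["pixels"])
c=cam("scene");cv2.imwrite("pics/s13.png",cv2.resize(c["pixels"][50:300,200:480],None,fx=2.4,fy=2.4))
```

```text
t 12.95 wing [-0.038  -0.3456] z 0.1551 F [ 0.2 -0.1  0.9] grip 0.23
dp [ 0.03 -0.08  2.6 ] ang [0.   0.01 0.  ] q [ 0.51  0.32 -0.48  1.96  0.18  0.91 -0.17]
```

View pics/w13.png

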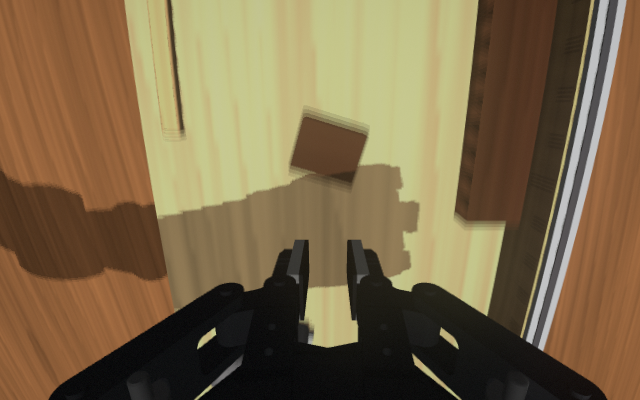

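View pics/s13.png

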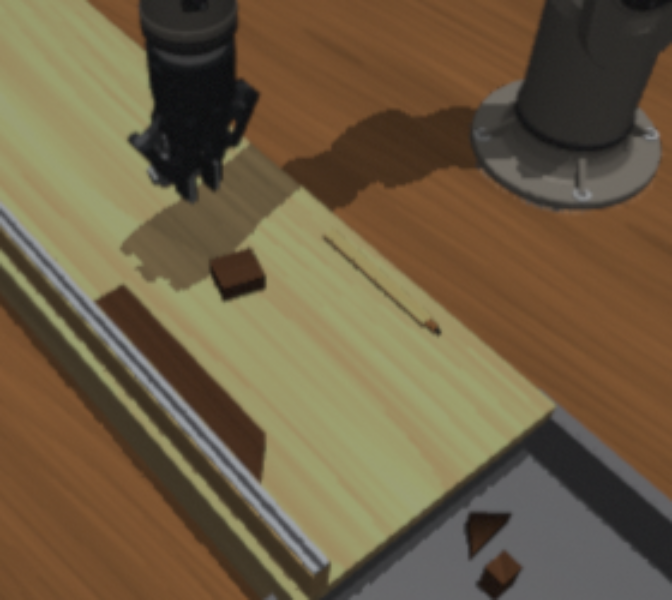

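Request:
{"name": "jog_arm", "arguments": {"dp": [[0.1,0,0.6],[0.2,0,1.3],[0.2,0,1.9],[0.2,0,2.4],[0.2,0,2.6]], "angular": [[0,0,0],[0,0,0],[0,0,0],[0,0,0],[0,0,0]], "claw": [20,20,20,20,20]}}

```text
t: 13.55
eef_pos: [0.5031, -0.1107, 0.0888]
tool_rot: [-0.001, 0.744, 0.668, -0.001]
contact_force: [1.2, -0.1, 0.1]
gripper_width: 0.238
```

Request:
{"name": "jog_arm", "arguments": {"dp": [[0.3,0,0],[0.6,0,0],[1.0,0,0],[1.4,0,0],[1.8,0,0]], "angular": [[0,0,0],[0,0,0],[0,0,0],[0,0,0],[0,0,0]], "claw": [20,20,20,20,20]}}

```text
t: 14.05
eef_pos: [0.5092, -0.0649, 0.0904]
tool_rot: [0.0, 0.744, 0.668, 0.0]
contact_force: [-0.4, -0.6, 0.7]
gripper_width: 0.235
```

Run:
```python
from h import *
go(-.040,.025,.09)
c=cam("wrist");cv2.imwrite("pics/w14.png",c["pixels"])
```

```text
t 14.05 wing [-0.0375 -0.2914] z 0.0904 F [-0.4 -0.6  0.7] grip 0.23
dp [12.66 -0.06  0.02] ang [0.01 0.   0.03] q [ 0.39  0.4  -0.47  2.02  0.26  0.77 -0.34]
```

View pics/w14.png

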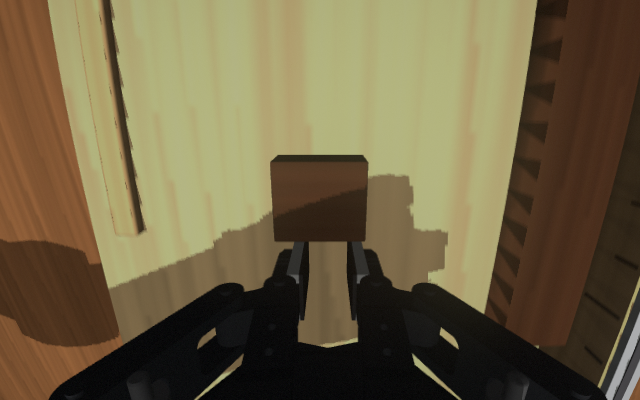

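Long offcut is square against both tips at (320,200). I'll sweep it on.

Request:
{"name": "jog_arm", "arguments": {"dp": [[0.4,0,0],[0.9,0,0],[1.5,0,0],[2.1,0,0],[2.7,0,0]], "angular": [[0,0,0],[0,0,0],[0,0,0],[0,0,0],[0,0,0]], "claw": [20,20,20,20,20]}}

```text
t: 14.6
eef_pos: [0.5161, 0.0023, 0.0899]
tool_rot: [-0.0, 0.744, 0.668, 0.0]
contact_force: [0.9, -0.4, -0.4]
gripper_width: 0.229
```

Request:
{"name": "jog_arm", "arguments": {"dp": [[0.5,0,0],[1.1,0,0],[1.7,0,0],[2.3,0,0],[2.8,0,0]], "angular": [[0,0,0],[0,0,0],[0,0,0],[0,0,0],[0,0,0]], "claw": [20,20,20,20,20]}}

```text
t: 15.1
eef_pos: [0.5236, 0.0722, 0.09]
tool_rot: [-0.0, 0.744, 0.668, 0.0]
contact_force: [0.3, 0.1, -0.1]
gripper_width: 0.231
```

Run:
```python
from h import *
go(-.040,.025,.09)
c=cam("wrist");cv2.imwrite("pics/w15.png",c["pixels"])
```

```text
t 15.1 wing [-0.0382 -0.1535] z 0.09 F [ 0.3  0.1 -0.1] grip 0.23
dp [ 7.14 -0.05  0.  ] ang [ 0.   -0.    0.03] q [ 0.14  0.43 -0.49  1.98  0.28  0.79 -0.62]
```

View pics/w15.png

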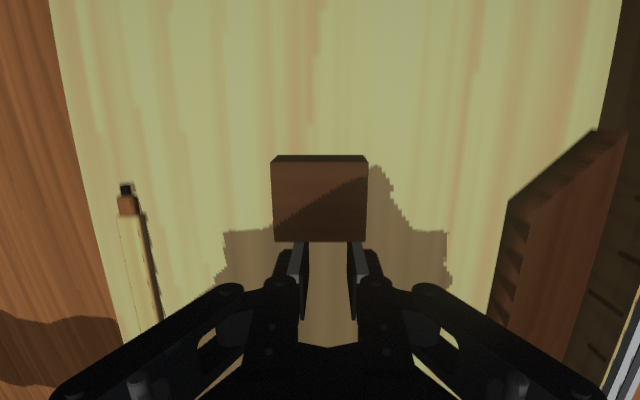

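Request:
{"name": "jog_arm", "arguments": {"dp": [[0.4,0,0],[0.9,0,0],[1.5,0,0],[2.1,0,0],[2.7,0,0]], "angular": [[0,0,0],[0,0,0],[0,0,0],[0,0,0],[0,0,0]], "claw": [20,20,20,20,20]}}

```text
t: 15.65
eef_pos: [0.5309, 0.1392, 0.09]
tool_rot: [-0.0, 0.744, 0.668, 0.0]
contact_force: [-0.2, -0.3, -0.2]
gripper_width: 0.238
```

Request:
{"name": "jog_arm", "arguments": {"dp": [[0.5,0,0],[1.0,0,0],[1.5,0,0],[2.0,0,0],[2.5,0,0]], "angular": [[0,0,0],[0,0,0],[0,0,0],[0,0,0],[0,0,0]], "claw": [20,20,20,20,20]}}

```text
t: 16.15
eef_pos: [0.5376, 0.2007, 0.09]
tool_rot: [0.0, 0.744, 0.668, 0.0]
contact_force: [-0.1, -0.4, -0.1]
gripper_width: 0.235
```

Request:
{"name": "jog_arm", "arguments": {"dp": [[0.5,0,0],[1.0,0,0],[1.5,0,0],[2.0,0,0],[2.1,0,0]], "angular": [[0,0,0],[0,0,0],[0,0,0],[0,0,0],[0,0,0]], "claw": [20,20,20,20,20]}}

```text
t: 16.65
eef_pos: [0.5429, 0.2545, 0.0901]
tool_rot: [-0.0, 0.743, 0.669, 0.001]
contact_force: [-0.8, 0.3, -0.1]
gripper_width: 0.234
```

Run:
```python
from h import *
go(-.040,.025,.09)
c=cam("wrist");cv2.imwrite("pics/w16.png",c["pixels"])
```

```text
t 16.65 wing [-0.0389  0.0298] z 0.0901 F [-0.8  0.3 -0.1] grip 0.23
dp [-0.19 -0.04  0.  ] ang [ 0.   -0.02  0.05] q [-0.17  0.53 -0.5   1.82  0.32  0.87 -0.92]
```

View pics/w16.png

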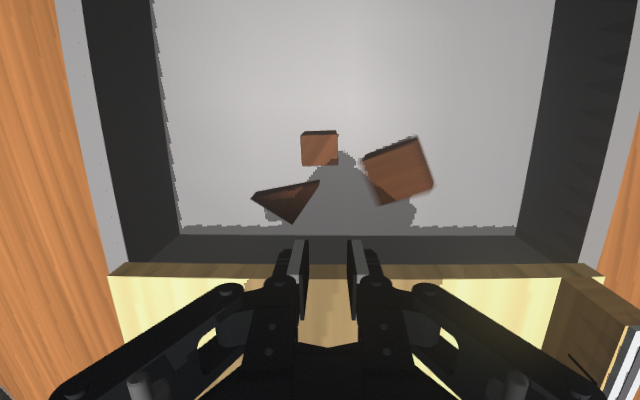

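All three are in the tote, at (290,200), (320,148) and (398,170). I'll lift clear and check that everything else is untouched.

Request:
{"name": "jog_arm", "arguments": {"dp": [[0,0,-0.8],[0,0,-1.8],[0,0,-2.8],[0,0,-3.8],[0,0,-4.6]], "angular": [[0,0,0],[0,0,0],[0,0,0],[0,0,0],[0,0,0]], "claw": [20,20,20,20,20]}}

```text
t: 17.2
eef_pos: [0.5435, 0.2514, 0.2065]
tool_rot: [0.0, 0.744, 0.668, 0.0]
contact_force: [0.1, -0.2, -0.7]
gripper_width: 0.242
```

Request:
{"name": "jog_arm", "arguments": {"dp": [[0,0,0],[0,0,0],[0,0,0],[0,0,0],[0,0,0]], "angular": [[0,0,0],[0,0,0],[0,0,0],[0,0,0],[0,0,0]], "claw": [20,20,20,20,20]}}

```text
t: 17.7
eef_pos: [0.5427, 0.2517, 0.204]
tool_rot: [-0.0, 0.744, 0.668, -0.001]
contact_force: [-0.0, 0.1, 0.1]
gripper_width: 0.235
```

Run:
```python
from h import *
go(-.040,.025,.09)
c=cam("scene");cv2.imwrite("pics/s17.png",c["pixels"]); find(c)
c=cam("top");find(c)
c=cam("wrist");cv2.imwrite("pics/w17.png",c["pixels"])
```

```text
t 17.7 wing [-0.0389  0.027 ] z 0.204 F [-0.   0.1  0.1] grip 0.23
dp [-0.08 -0.04  4.56] ang [-0.02  0.01  0.03] q [-0.12  0.41 -0.54  1.72  0.23  1.08 -0.85]
1424.5 [((240, 174), [0.0919, -0.3457]), ((308, 251), [0.0961, -0.0902]), ((310, 230), [0.0613, -0.1265]), ((251, 168), [0.0618, -0.3448])]
3797.0 [((334, 148), [-0.1315, -0.2713]), ((355, 168), [-0.1285, -0.1926]), ((359, 269), [0.0426, 0.0046]), ((397, 240), [-0.0644, 0.0054]), ((401, 232), [-0.085, -0.0029]), ((404, 234), [-0.0863, 0.0045]), ((412, 225), [-0.1159, -0.0004]), ((415, 226), [-0.1191, 0.0053]), ((423, 214), [-0.1554, -0.0048]), ((402, 196), [-0.1552, -0.0669]), ((395, 207), [-0.1214, -0.0557]), ((393, 190), [-0.1516, -0.0913]), ((350, 152), [-0.1532, -0.2373]), ((355, 159), [-0.1474, -0.2132]), ((354, 165), [-0.1329, -0.2009])]
513.5 [((204, 143), [0.1061, -0.4818]), ((332, 285), [0.1067, -0.0031]), ((330, 288), [0.1137, -0.0009]), ((248, 197), [0.1146, -0.2796]), ((331, 291), [0.1162, 0.005]), ((337, 284), [0.0977, 0.0014]), ((326, 276), [0.1034, -0.0249])]
529.0 [((286, 100), [-0.1447, -0.4814]), ((262, 113),
[... 259 characters left out ...]
4744]), ((437, 247), [-0.0767, -0.4853]), ((434, 238), [-0.0553, -0.4772])]
1018.5 [((242, 224), [-0.0603, -0.0031]), ((237, 267), [-0.1663, -0.0037]), ((292, 271), [-0.1637, -0.1386]), ((277, 266), [-0.155, -0.101]), ((290, 267), [-0.1546, -0.1328]), ((293, 261), [-0.1396, -0.1386]), ((299, 261), [-0.1384, -0.1532]), ((276, 264), [-0.1505, -0.0981])]
165.5 [((243, 214), [-0.0351, -0.0025]), ((243, 222), [-0.0551, -0.005]), ((281, 227), [-0.0595, -0.1009]), ((277, 222), [-0.0479, -0.0897])]
1542.5 [((250, 161), [0.1031, -0.0032]), ((282, 163), [0.1041, -0.0861]), ((297, 181), [0.0601, -0.129]), ((383, 188), [0.0596, -0.3457]), ((385, 172), [0.1015, -0.3486]), ((442, 176), [0.1032, -0.4931])]
```

View pics/s17.png

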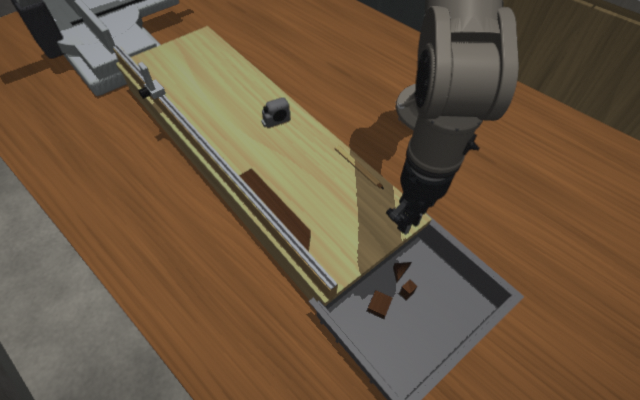

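View pics/w17.png

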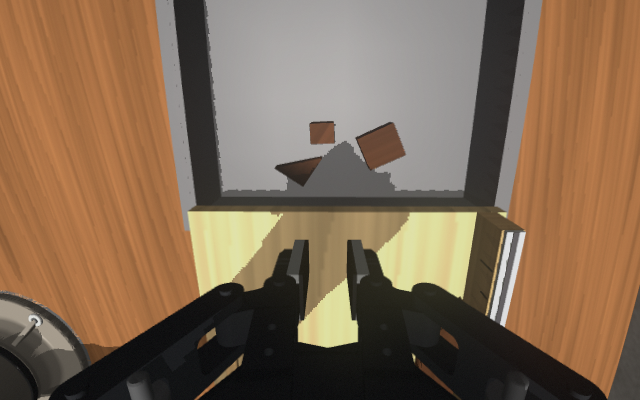

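The scene picture shows all three offcuts on the tote floor, around (380,302), (408,290) and (400,270). The tape, pencil and good part are at the same pixels as at the start, and the gripper is clear of everything.

```bash
python3 -c "
from station import *
print(hand_in())"
```

```text
the job is handed in; nothing more can be done
None
```

I swept all three walnut offcuts off the open end of the wing into the scrap tote, then handed the job in at about 18 s of the 67 s allowed. I pushed them one at a time with two fingertips 20 mm apart: mitre first, then short, then long.

**First pass missed:** my first sweep at the mitre piece passed over it without touching. The pictures put the real fingertips about 20 mm higher than the reported TCP. I lowered the tool by that amount and every later push worked.

**Last checks:**
- **Offcuts:** the scene and wrist pictures show all three lying on the tote floor, with the gripper raised clear.
- **Tape measure:** it measures within about 2 mm of its starting position in the top view.
- **Good part:** the scene view puts it where it started. In the top view one point on its mitred end read about 10 mm different. I put that down to how the outline was traced, because the same end reads unchanged in the scene view.
- **Pencil:** one end reads the same as before. The other end was in the arm's shadow, so I judged it by eye, and it looks unmoved.
- **Forces:** the contact force read after each move stayed under about 2 N.

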